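# Weigh the pail of washed stones on the pillar scale

## Robot

A 6-joint arm with a two-finger parallel gripper is mounted at the origin on the work surface. World frame = base frame: x ahead of the robot, y to its left, z up, the work surface at z = 0. Lengths are in m, angles in degrees, forces in N, time in s.
With the tool pointing down it reaches from about 0.325 to 0.85 m from the base axis. Payload 15.5 kg.
Tool frame: the origin (TCP) lies at the very end of the fingers, on their centre line; the grasp point (between the pads) lies arm.grip_depth behind it (arm.grip_depth is the distance from the TCP to the grasp point, in m); z points along the fingers, y is the direction in which the jaws open and shut (so a half turn about z gives the same grasp; the last joint's range is limited). The gripper opens to 91 mm and grips with 3 to 60 N. Pads are 32 mm wide; open, the fingers measure 118 mm over their backs; the gripper's body (76 mm by 178 mm) begins 60 mm behind the grasp point.
Start: joints at [61.679, 28.281, 77.091, -0, 74.628, -5.472], TCP at [0.243, 0.576, 0.214] pointing down, gripper open.
Joint ranges: [-166.48, 166.48], [-47.26, 123.95], [12.59, 153.08], [-70.14, 250.14], [6.76, 159.57], [-176.63, 176.63]. Speed limits (degrees/s): [108.29, 108.29, 147.25, 172.46, 172.46, 172.46].

## Interface

Orientations are given as a 3x3 rotation matrix whose columns are the frame's x, y, z axes.
In Python, from rig import arm gives the robot as it stands. Calls block until the motion is done:
- arm.move_to(position, orientation): joint-space move of the TCP to a pose.
- arm.move_l(position, orientation=None, feed=0.15): straight line of the TCP; orientation=None keeps the orientation; feed is the mean speed in m/s.
- arm.move_joints(angles): joint-space move.
- arm.grip(opening): finger opening in m; the grip force is fixed at half the most; returns when the fingers have stopped.
- arm.sleep(seconds).
- arm.solve_ik(position, orientation): joint angles nearest the present ones, or None.
- arm.snapshot(name): name is "scene" or "top"; returns the picture (400x640x3 uint8, red, green, blue); there is no depth.
- arm.get_calibration(name): a dict with "intrinsics" (3x3 intrinsics, pixels), "cam_to_world" (4x4, takes a point from camera to world coordinates). Camera axes: x right, y down, z forward; pixel columns grow to the right and rows downward; lengths in m; the calibration is good to about 2 mm. A picture is of the moment at which its call begins. get_calibration takes no time and is no camera call.
A pose or a line that the arm cannot do raises arm.Unreachable and nothing moves.
- arm.sign_off(): hands the job in, once; it reports no verdict.
Readings, each from a call of its own:
- arm.current_t(): time.
- arm.current_joint_positions(): joint angles.
- arm.current_dq(): joint speeds.
- arm.current_tau(): joint torques, N m.
- arm.current_ee_pos(): TCP position.
- arm.current_tool_rot(): TCP orientation.
- arm.current_force(): force on the tool from outside, world axes, zero at the start.
- arm.current_torque(): the same for the moment, N m.
- arm.current_width(): finger opening in m.
Only numpy, scipy, OpenCV 4.12 (cv2) and the standard library are available. Lean on these libraries where they do the work, as an engineer would, in place of code of your own. Each camera call takes 0.05 s, during which the arm holds its last target. There are 200 camera calls.

## Task

The lot of stones in the small steel pail is to be weighed. Raise the pail's folded-down bail upright while the pail stays standing on the table, then carry the pail by its bail to the pillar scale and hang it there by the wooden grip, laid across both prongs in the low of their hooks. Follow the sprung prongs down gently until the scale carries the weight - do not let the pail drop - and leave it hanging free, level and still with all three stones in it, the other things on the table undisturbed.

Things in the scene. Friction and masses are not known exactly. Their poses are not given: they have to be found in the camera images.
- pail: Perforated steel pail standing loose, open at the top: rim 116 mm across, base 92, height 90, wall 3; 0.3 to 0.45 kg plus 0.23 kg of stones. Origin: centre of its underside, z up. Its bail turns about the line through the two ears, parallel to its y axis, 88 mm up. Folded, the bail lies out on the pail's -x side.
- bail (a joint): Angle of the wire bail (rad): 0 = folded down, level, at its stop, grip out at the pail's -x side; 1.57 = upright above the ears; goes on to 3.0. At angle q the grip lies 80 cos q mm to -x of the hinge line and 80 sin q mm above it. Wire 5 mm; 128 mm wide at the ears. The hinge is stiff (0.03 N m): the bail stays where left.
- bail_grip (a point): Centre of the bail's wooden grip, a round bar 14 mm thick, 88 mm long, along the pail's y axis (this point's y). Folded, it is about rim height with only 14 mm free between it and the rim: too little for a finger from straight above; a hand tilted 45 degrees (fingers pointing down and in at the pail) can pass one finger over the rim, the other under the grip.
- seat (a point): Where the grip's centre is when the pail hangs on the scale: midway between the two prongs, in the low of their hooks, 7 mm above their top line; 257 mm above the table when unloaded; it sinks with the prongs. Axes are the scale's: the prongs run along x, open ends to -x; the grip must lie along y.
- hanger (a joint): How far the scale's prongs have sunk (m): 0 unloaded. They ride on a spring in the pillar and sink 2.5 mm per newton, so about 14 to 18 mm once they carry the whole pail, which then hangs some 70 mm above the table. Stop at 0.035.
- scale: Pillar spring scale, fixed. Origin on the table under the seat. Foot with drip tray, 22 mm high, x = -105 to 160, y = +-85; pillar 36 x 40 mm at x = +120, 291 high; from it two 8 mm rods (prongs) at y = +-28 run to -x. Unloaded: tops 258 high at x = 86 to 40, 250 in the low (x = 12 to -12), then upturned, tips 268 high at x = -36. 48 mm free between them.
- stone0: Polished stone 42 x 30 x 20 mm with rounded edges, 0.075 kg, one of the three lying loose in the pail. Origin: under its middle.
- stone1: Polished stone 42 x 30 x 20 mm with rounded edges, 0.075 kg, one of the three lying loose in the pail. Origin: under its middle.
- stone2: Polished stone 42 x 30 x 20 mm with rounded edges, 0.075 kg, one of the three lying loose in the pail. Origin: under its middle.
- bowl: Bystander: white ceramic bowl, 100 mm across, 40 mm high. Origin: under its middle, on the table. To be left alone.
- caliper: Bystander: digital caliper lying flat, 150 mm long, 9 mm high. Origin: under its middle, on the table. To be left alone.
- pliers: Bystander: small long-nosed pliers lying flat, 140 mm long, 15 mm high. Origin: under its middle, on the table. To be left alone.
- pen_cup: Bystander: glass cup of pens, 68 mm across, about 140 mm high in all. Origin: under its middle, on the table. To be left alone.
- scoop: Bystander: small aluminium bead scoop lying flat, 145 mm long, 20 mm high. Origin: under its middle, on the table. To be left alone.
- stone_slab: Bystander: polished flat stone 62 x 44 x 14 mm. Origin: under its middle, on the table. To be left alone.
Not all that is in view belongs to the job. What is shaped like the pail but pink is not meant.

How it is judged:
By the outcome, as a careful person would: the job done as asked, in the order asked, and still so for the second after the job is handed in, with the robot touching nothing.
It also fails if it takes over 72 s, if anything falls off the work surface, if the arm or the gripper's body presses on something with over 40 N, if the wrist force passes 120 N, or if a joint passes its speed limit or range.

## Working session

There is one attempt and no reset: what is moved stays moved. The work goes in short steps, each a Python script; the robot and the scene stay as the last script left them, time stands still between calls to the robot, and variables do not carry over. Pictures are saved under pics/ and viewed, about 8 in all and at most 12, crops included, and the job is handed in when it is done.

```bash
mkdir -p pics; ls; python3 - <<'E'
from rig import arm
import cv2, numpy as np
np.set_printoptions(precision=4,suppress=True)
for n in("scene","top"):
    im=arm.snapshot(n); cv2.imwrite(f"pics/{n}0.png",im[:,:,::-1])
    c=arm.get_calibration(n); print(n,c["intrinsics"],c["cam_to_world"])
print(arm.grip_depth,arm.current_t(),arm.current_tool_rot(),arm.current_width(),arm.current_force())
E
```

```text
pics
scene [[361.8167   0.     321.796 ]
 [  0.     361.8167 201.3277]
 [  0.       0.       1.    ]] [[ 0.4166  0.6428 -0.6429  1.13  ]
 [ 0.9089 -0.2784  0.3106 -0.233 ]
 [ 0.0207 -0.7137 -0.7002  0.8294]
 [ 0.      0.      0.      1.    ]]
top [[397.1205   0.     318.7706]
 [  0.     397.1205 196.613 ]
 [  0.       0.       1.    ]] [[ 0.0635 -0.9753  0.2116  0.3415]
 [-0.998  -0.0614  0.0163  0.0538]
 [-0.0029 -0.2122 -0.9772  1.0802]
 [ 0.      0.      0.      1.    ]]
0.0188 0.1 [[-0.9215  0.3883 -0.0005]
 [ 0.3883  0.9215 -0.001 ]
 [ 0.0001 -0.0011 -1.    ]] 0.09144799456467684 [-0.0114 -0.1976  1.5369]
```

View pics/scene0.png

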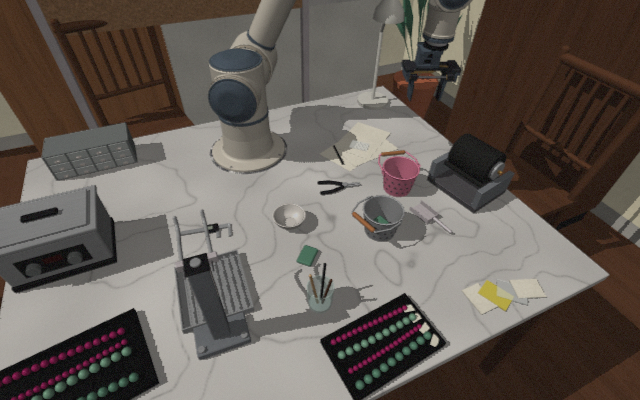

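View pics/top0.png

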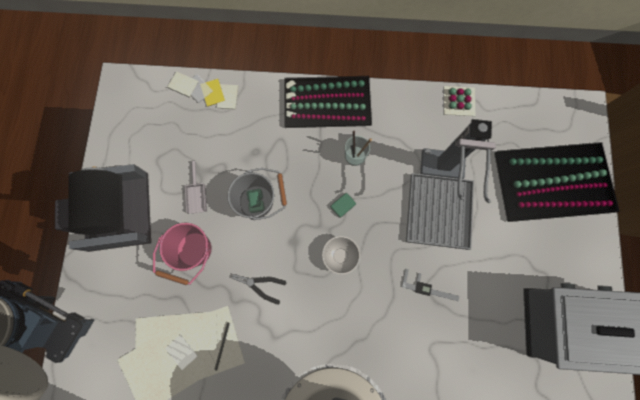

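Steel pail at top-view (252,195), its grip at (282,189). The scale's foot is around (440,210), with the pillar top at (481,129). The pink pail at (185,247) is the decoy. I'll measure from enlarged views.

```bash
cat > h.py <<'E'
from rig import arm
import cv2, numpy as np
np.set_printoptions(precision=4,suppress=True)
def ray(n,uv):
    c=arm.get_calibration(n);T=np.array(c["cam_to_world"]);d=T[:3,:3]@np.linalg.solve(np.array(c["intrinsics"]),[uv[0],uv[1],1.])
    return T[:3,3],d
def plane(n,uv,z):
    o,d=ray(n,uv); return o+d*(z-o[2])/d[2]
def tri(a,b):
    (o1,d1),(o2,d2)=ray("top",a),ray("scene",b)
    s=np.linalg.lstsq(np.c_[d1,-d2],o2-o1,rcond=None)[0]
    p,q=o1+d1*s[0],o2+d2*s[1]; return (p+q)/2,np.linalg.norm(p-q)
def proj(n,p):
    c=arm.get_calibration(n);q=np.array(c["intrinsics"])@(np.linalg.inv(c["cam_to_world"])@np.r_[p,1])[:3]
    return q[:2]/q[2]
def brown(n,box,im=None):
    im=arm.snapshot(n) if im is None else im
    h=cv2.cvtColor(im,cv2.COLOR_RGB2HSV);m=cv2.inRange(h,(3,110,60),(20,255,255))
    k=np.zeros_like(m);x0,y0,x1,y1=box;k[y0:y1,x0:x1]=m[y0:y1,x0:x1]
    cs,_=cv2.findContours(k,cv2.RETR_EXTERNAL,cv2.CHAIN_APPROX_NONE)
    c=max(cs,key=cv2.contourArea); return cv2.minAreaRect(c),cv2.contourArea(c)
E
python3 - <<'E'
from h import *
t=cv2.imread("pics/top0.png")[:,:,::-1];s=cv2.imread("pics/scene0.png")[:,:,::-1]
bt,at=brown("top",(265,165,300,220),t);bs,as_=brown("scene",(345,195,385,240),s)
print(bt,at,bs,as_); print(tri(bt[0],bs[0]),plane("top",bt[0],.088))
b=cv2.boxPoints(bt);print(np.array([plane("top",p,.088) for p in b]))
for nm,im,(x0,y0,x1,y1) in(("a",t,(380,100,520,260)),("b",s,(160,195,270,360))):
    k=cv2.resize(im[y0:y1,x0:x1],None,fx=3.6,fy=3.6,interpolation=cv2.INTER_CUBIC);
    globals()[nm]=k
g=np.zeros((600,800+100,3),np.uint8);g[:a.shape[0],:a.shape[1]]=a;g[:b.shape[0],504:504+b.shape[1]]=b
cv2.imwrite("pics/sc.png",g[:,:,::-1])
k=cv2.resize(np.hstack([t[160:225,220:300],s[185:250,345:425]]),None,fx=5,fy=5,interpolation=cv2.INTER_CUBIC);cv2.imwrite("pics/pl.png",k[:,:,::-1])
E
```

```text
((281.6755065917969, 188.971923828125), (30.413171768188477, 3.1598100662231445), 80.90972137451172) 67.0 ((362.75885009765625, 221.36473083496094), (27.007843017578125, 4.772470474243164), 40.601295471191406) 93.0
(array([0.5695, 0.1659, 0.0914]), np.float64(0.0009068619462369482)) [0.5705 0.1667 0.088 ]
[[0.609  0.1802 0.088 ]
 [0.6108 0.1722 0.088 ]
 [0.5326 0.1534 0.088 ]
 [0.5308 0.1612 0.088 ]]
```

View pics/sc.png

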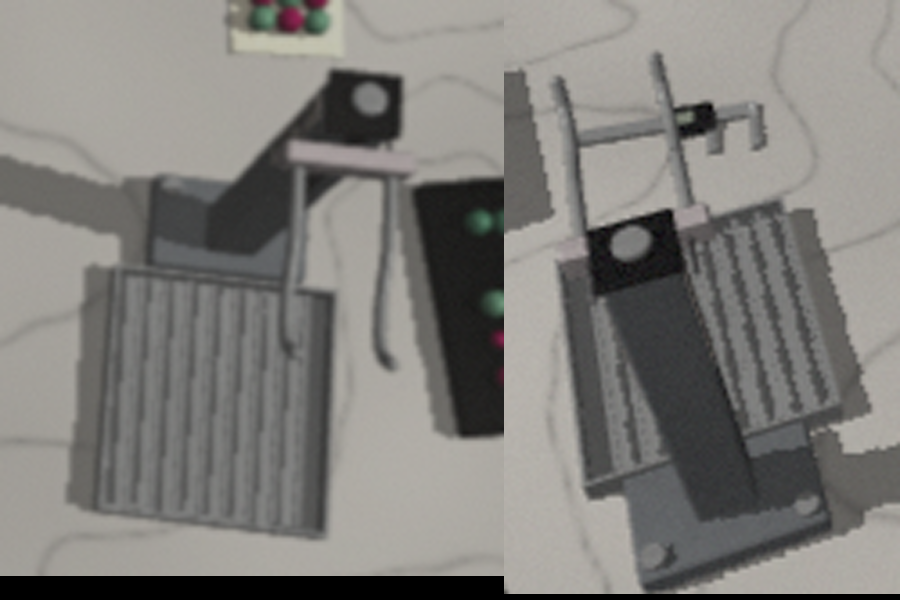

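View pics/pl.png

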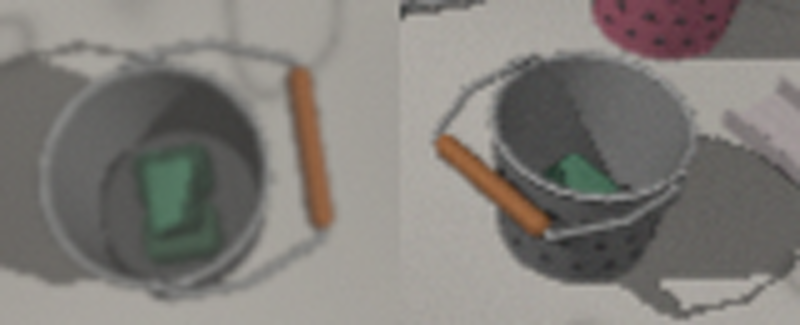

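The grip triangulates to z = 0.091, which fits the expected 0.088, and is about 88 mm long. The rim centre is at top pixel (250.8,195.8). The prong tips, pillar cap and tray corners are all readable in the crops, so I'll compute the frames.

```bash
python3 - <<'E'
from h import *
T=lambda u,v:(380+u/3.6,100+v/3.6); S=lambda u,v:(160+(u-504)/3.6,195+v/3.6)
pL=tri(T(291,352),S(656,57));pR=tri(T(391,366),S(557,80));cap=tri(T(371,98),S(631,243))
print("tips",pL,pR,"cap",cap)
print("tips plane",plane("top",T(291,352),.266),plane("top",T(391,366),.266),"sc",plane("scene",S(656,57),.266),plane("scene",S(557,80),.266))
print("cap pl",plane("top",T(371,98),.291),plane("scene",S(631,243),.291))
a,b=plane("top",T(98,512),.022),plane("top",T(326,536),.022);print("tray front",a,b,np.linalg.norm(a-b))
for q in[plane("top",(250.8,195.8),.09)]:
    g=np.array([.5697,.1662,.088]);d=(g-q);print("rim",q,d,np.linalg.norm(d[:2]),np.degrees(np.arctan2(-d[1],-d[0])))
for n,p in(("scene",(345+(498+693)/2/5-80,185+(55+200)/10)),): print("rim scene",plane(n,p,.09))
e=tri((220+300/5,160+70/5),(345+(545-400)/5,185+232/5));f=tri((220+322/5,160+225/5),(345+(438-400)/5,185+140/5));print("grip ends",e,f,np.linalg.norm(e[0]-f[0]))
E
```

```text
tips (array([ 0.5346, -0.2307,  0.2636]), np.float64(0.00015018026059465979)) (array([ 0.53  , -0.2879,  0.2635]), np.float64(0.001180269457054769)) cap (array([ 0.6852, -0.2696,  0.2883]), np.float64(0.0023109990941456203))
tips plane [ 0.5341 -0.2297  0.266 ] [ 0.5294 -0.2875  0.266 ] sc [ 0.5372 -0.2308  0.266 ] [ 0.5331 -0.2871  0.266 ]
cap pl [ 0.6838 -0.2697  0.291 ] [ 0.6879 -0.2683  0.291 ]
tray front [ 0.4616 -0.1711  0.022 ] [ 0.4546 -0.3387  0.022 ] 0.16769759117474164
rim [0.5472 0.2437 0.09  ] [ 0.0225 -0.0775 -0.002 ] 0.08068554372059154 106.20519931363103
rim scene [0.556  0.2429 0.09  ]
grip ends (array([0.6107, 0.1758, 0.0878]), np.float64(0.0031058491965162333)) (array([0.5286, 0.1558, 0.0898]), np.float64(0.0005897373673308796)) 0.08445314278575586
```

```bash
cat >> h.py <<'E'
PY=np.radians(104.5);SY=np.radians(-3.5)
G0=np.array([.5697,.1658,.088]);SEAT=np.array([.567,-.2615,.257])
Z=np.array([0,0,1.])
def rot(yaw,phi,flip):   # tool z=(sin phi,-cos phi) in (x_yaw,up) plane, jaws in that plane
    x=np.array([np.cos(yaw),np.sin(yaw),0]);p=np.radians(phi)
    z=np.sin(p)*x-np.cos(p)*Z; y=flip*(np.cos(p)*x+np.sin(p)*Z)
    return np.c_[np.cross(y,z),y,z]
def hinge(): return G0+.08*np.array([np.cos(PY),np.sin(PY),0])
def swing(q,phi,t,flip):  # TCP t beyond grip centre at bail angle q
    x=np.array([np.cos(PY),np.sin(PY),0]);g=hinge()-.08*np.cos(q)*x+.08*np.sin(q)*Z
    R=rot(PY,phi,flip);return g+t*R[:,2],R
E
python3 - <<'E'
from h import *
print("cup",plane("top",(355,152),.1),"slab",plane("top",(342,205),.014),"hinge",hinge())
for f in(1,-1):
    for q,phi,t in((0,45,-.10),(0,45,.008),(.8,20,.014),(1.57,-10,.017),(1.57,10,.017)):
        print(f,q,phi,arm.solve_ik(*swing(q,phi,t,f)))
    for yaw,phi,l in((SY+np.pi,-10,"+72"),(SY,10,"-108")):
        R=rot(yaw,phi,f)
        for dx in(-.15,0): 
            p=SEAT+[0,0,.035]+dx*np.array([np.cos(SY),np.sin(SY),0])+.017*R[:,2]
            print(f,l,dx,arm.solve_ik(p,R))
E
```

```text
cup [ 0.6776 -0.016   0.1   ] slab [0.553  0.0067 0.014 ] hinge [0.5497 0.2433 0.088 ]
1 0 45 [ -17.6387   41.1633   79.5756   36.8117   87.816  -133.2537]
1 0 45 [ -11.7354   45.3287   86.569    40.7896   76.1406 -136.5531]
1 0.8 20 [   1.6938   32.6484   87.5975   21.4243   65.9305 -112.6905]
1 1.57 -10 [ 23.6693  31.3409  83.362  -10.7117  67.2677 -76.511 ]
1 1.57 10 [ 12.5582  29.9678  86.1438  11.0719  64.6498 -96.7609]
1 +72 -0.15 [-42.5553   9.4543  97.1331   6.8909  65.7717 138.534 ]
1 +72 0 [-32.8792  20.9802  80.3743   5.2018  69.9865 149.2097]
1 -108 -0.15 [-42.5553   9.4543  97.1331   6.8909  65.7717 -41.466 ]
1 -108 0 [-32.8792  20.9802  80.3743   5.2018  69.9865 -30.7903]
-1 0 45 [-17.6387  41.1633  79.5756  36.8117  87.816   46.7463]
-1 0 45 [-11.7354  45.3287  86.569   40.7896  76.1406  43.4469]
-1 0.8 20 [ 1.6938 32.6484 87.5975 21.4243 65.9305 67.3095]
-1 1.57 -10 [ 23.6693  31.3409  83.362  -10.7117  67.2677 103.489 ]
-1 1.57 10 [12.5582 29.9678 86.1438 11.0719 64.6498 83.2391]
-1 +72 -0.15 [-42.5553   9.4543  97.1331   6.8909  65.7717 -41.466 ]
-1 +72 0 [-32.8792  20.9802  80.3743   5.2018  69.9865 -30.7903]
-1 -108 -0.15 [-42.5553   9.4543  97.1331   6.8909  65.7717 138.534 ]
-1 -108 0 [-32.8792  20.9802  80.3743   5.2018  69.9865 149.2097]
```

```bash
python3 - <<'E'
from h import *
p,R=swing(0,38,.007,1)
arm.move_to(p+[0,0,.15],R); f0=arm.current_force()
arm.move_l(p+[0,0,.06],feed=.15)
arm.move_l(p,feed=.06)
print(f0,arm.current_force(),arm.current_ee_pos()-p,arm.current_t())
t=arm.snapshot("top");s=arm.snapshot("scene")
k=cv2.resize(np.hstack([t[130:250,200:330],s[150:270,320:450]]),None,fx=3,fy=3,interpolation=cv2.INTER_CUBIC);cv2.imwrite("pics/g1.png",k[:,:,::-1])
E
```

```text
[-0.0254  0.043   0.0432] [ 0.1034 -0.2153  0.2989] [ 0.0002 -0.      0.0003] 3.925
```

View pics/g1.png

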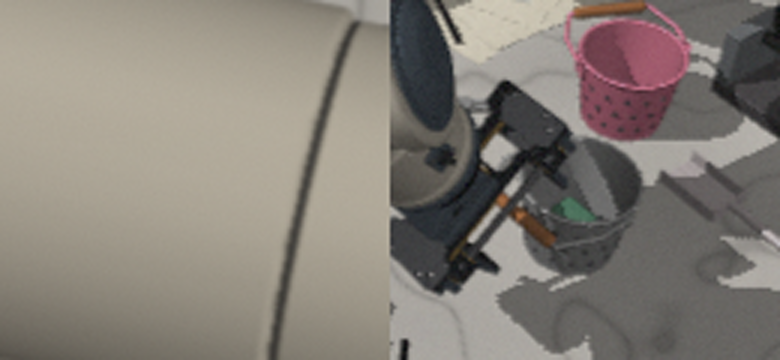

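The scene crop shows the jaws spanning the grip, with the upper finger over the rim at crop (555,165) and the lower one outside the pail at (480,265). The force reading is near zero. I'll cage the grip loosely, swing the bail up, then grip.

```bash
python3 - <<'E'
from h import *
arm.grip(.024); print("w",arm.current_width(),arm.current_force())
for i in range(1,13):
    u=i/12; p,R=swing(1.571*u,38-28*u,.007+.009*min(1,1.3*u),1)
    arm.move_l(p,R,feed=.06)
    if i%3==0: print(i,arm.current_force(),arm.current_t())
t=arm.snapshot("top");s=arm.snapshot("scene")
k=cv2.resize(np.hstack([t[130:250,200:330],s[120:270,320:450][:,:][15:135]]),None,fx=3,fy=3,interpolation=cv2.INTER_CUBIC);cv2.imwrite("pics/g2.png",k[:,:,::-1])
E
```

```text
w 0.024275199475770056 [0.0064 0.5153 0.3278]
3 [ 0.5436 -3.3374  0.6869] 6.05
6 [ 0.5291 -2.2436  0.1285] 6.975
9 [ 0.0872 -1.6918  0.7705] 7.9083
12 [0.4306 0.2557 1.1395] 8.8583
```

View pics/g2.png

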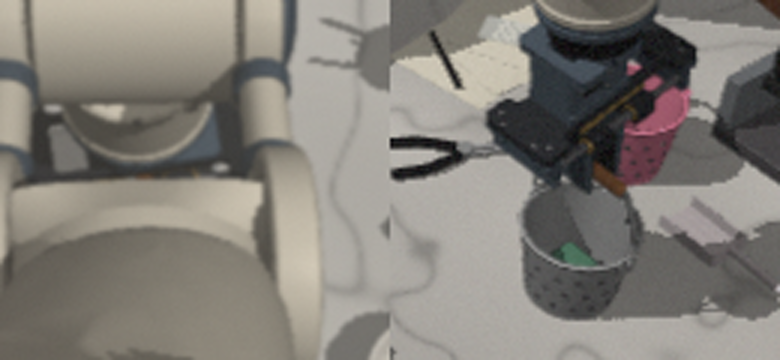

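The bail is up between the jaws, with the grip at crop (615,180). The pail still stands where it was, its rim centre within about 1 px. Now I'll grip, lift, weigh and carry to the stand-off in front of the prongs.

```bash
python3 - <<'E'
from h import *
arm.grip(.008); arm.sleep(.3); f0=arm.current_force(); print("w",arm.current_width(),f0)
p=arm.current_ee_pos()
arm.move_l(p+[0,0,.04],feed=.04);arm.sleep(.3);print("lift",arm.current_force()-f0,arm.current_width())
arm.move_l(p+[0,0,.135],feed=.08)
q0=arm.current_joint_positions()
sx=np.array([np.cos(SY),np.sin(SY),0]);R=rot(SY,10,1)
e=SEAT+[0,0,.037]-.15*sx+.016*R[:,2]
s0=arm.current_ee_pos();R0=arm.current_tool_rot()
from scipy.spatial.transform import Rotation as Ro,Slerp
sl=Slerp([0,1],Ro.from_matrix([R0,R]))
arm.move_l(s0*.5+e*.5+[-.02,0,0],sl(.5).as_matrix(),feed=.12)
arm.move_l(e,R,feed=.12)
arm.sleep(.8);print("at",arm.current_ee_pos()-e,arm.current_force()-f0,arm.current_width(),arm.current_t())
t=arm.snapshot("top");s=arm.snapshot("scene")
cv2.imwrite("pics/t3.png",t[:,:,::-1])
k=cv2.resize(np.hstack([t[90:290,380:530],s[150:350,130:280]]),None,fx=2.6,fy=2.6,interpolation=cv2.INTER_CUBIC);cv2.imwrite("pics/g3.png",k[:,:,::-1])
E
```

```text
w 0.01317469582732021 [ 0.8994 -0.9789 -4.9273]
lift [-1.7359  1.265  -1.1516] 0.013193253920349193
at [0. 0. 0.] [-0.9384  0.2989 -1.5842] 0.013569481970799425 17.775
```

View pics/g3.png

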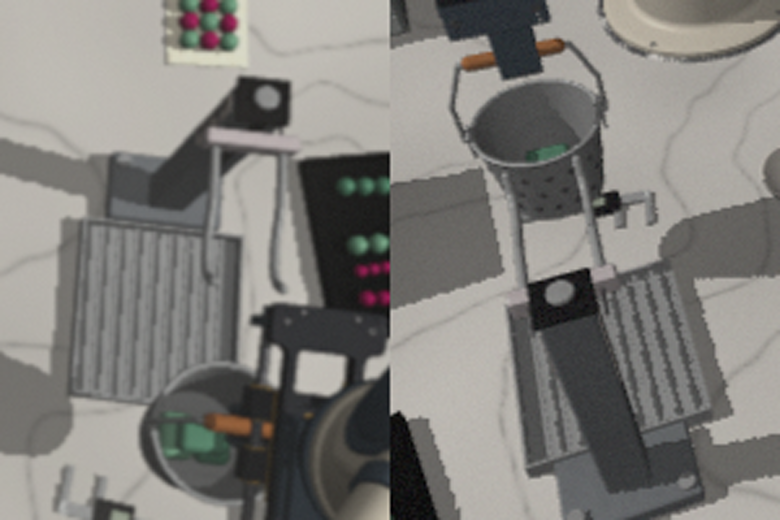

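The pail hangs from the bail in the gripper with the stones inside. I'll check the grip's real centre and yaw against the prongs before moving in.

```bash
python3 - <<'E'
from h import *
s=arm.snapshot("scene");h=cv2.cvtColor(s,cv2.COLOR_RGB2HSV)
m=cv2.inRange(h,(3,110,60),(20,255,255));m[:160]=0;m[180:]=0;m[:,:150]=0;m[:,205:]=0
ys,xs=np.nonzero(m);print(xs.min(),xs.max(),len(xs))
gz=.294
a=plane("scene",(xs.min(),ys[xs==xs.min()].mean()),gz);b=plane("scene",(xs.max()+1,ys[xs==xs.max()].mean()+.5),gz)
R=arm.current_tool_rot();g=arm.current_ee_pos()-.016*R[:,2]
d=b-a;print(a,b,np.linalg.norm(d),"mid",(a+b)/2,"tool g",g,"yaw",np.degrees(np.arctan2(-d[0],d[1])))
T=lambda u,v:(380+u/2.6,90+v/2.6);S=lambda u,v:(130+(u-390)/2.6,150+v/2.6)
print(tri(T(211,280),S(575,158)),tri(T(281,290),S(505,175)))
# prong root on cross plate: direction
A=tri(T(216,147),S(602,268));B=tri(T(284,155),S(521,290));print(A,B)
E
```

```text
158 196 101
[ 0.4113 -0.2982  0.294 ] [ 0.4223 -0.2137  0.294 ] 0.08524489947062214 mid [ 0.4168 -0.2559  0.294 ] tool g [ 0.4173 -0.2524  0.294 ] yaw -7.409941861977546
(array([ 0.5346, -0.232 ,  0.2641]), np.float64(0.0017694575314961024)) (array([ 0.5302, -0.288 ,  0.2632]), np.float64(0.0008153865259805923))
(array([ 0.6507, -0.238 ,  0.2581]), np.float64(0.001405028845776315)) (array([ 0.6471, -0.2957,  0.2578]), np.float64(0.0004622328651630901))
```

```bash
python3 - <<'E'
from h import *
sx=np.array([np.cos(SY),np.sin(SY),0]);sy=np.array([-sx[1],sx[0],0])
R=rot(SY+np.radians(2.5),10,1)
e=np.array([.5675,-.2618,.294])+.0015*sy+.016*R[:,2]
c=arm.current_ee_pos();arm.move_l(e-.12*sx,R,feed=.05);arm.sleep(.3)
arm.move_l(e,R,feed=.06);arm.sleep(.8);print("in",arm.current_force(),arm.current_torque(),arm.current_t())
arm.move_l(e-[0,0,.030],R,feed=.03);arm.sleep(.4);print("z264",arm.current_force())
s=arm.snapshot("scene");t=arm.snapshot("top")
for i in range(1,4):
    arm.move_l(e-[0,0,.030+.003*i],R,feed=.02);arm.sleep(.2);print(-30-3*i,arm.current_force(),arm.current_t())
s=arm.snapshot("scene")
k=cv2.resize(np.hstack([t[90:290,380:530],s[150:350,130:280]]),None,fx=2.6,fy=2.6,interpolation=cv2.INTER_CUBIC);cv2.imwrite("pics/g4.png",k[:,:,::-1])
E
```

```text
in [ 0.3886 -0.2725 -6.9168] [-0.0744  0.3429 -0.0141] 21.9333
z264 [-0.5564 -0.2412 -6.1281]
-33 [ 0.1336  0.189  -6.3213] 24.0833
-36 [ 1.0919 -0.4268 -6.9703] 24.5833
-39 [ 0.7531 -0.8729 -5.3045] 25.0833
```

View pics/g4.png

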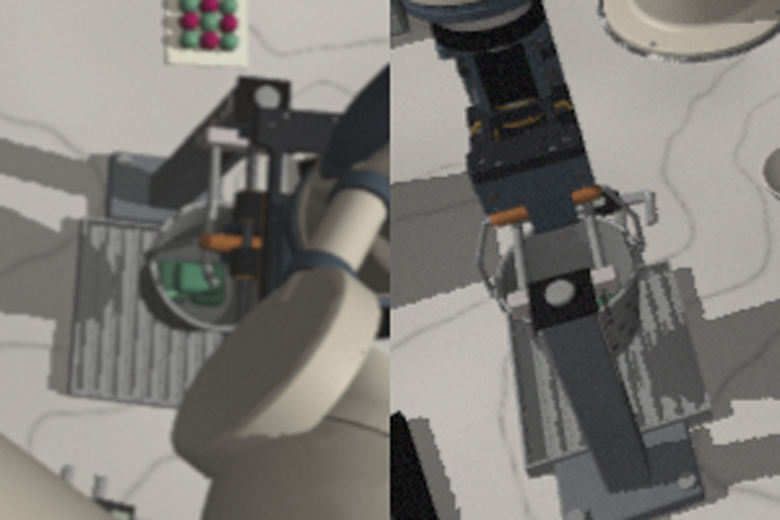

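The grip lies over both prongs, with its ends outside them at crop (507,215) and (587,195), and the load is starting to transfer. I'll follow the prongs down until the wrist is unloaded.

```bash
python3 - <<'E'
from h import *
def F(): 
    v=[]
    for _ in range(6): arm.sleep(.05);v.append(arm.current_force())
    return np.mean(v,0)
p=arm.current_ee_pos();f=F();print(f)
for i in range(1,12):
    arm.move_l(p-[0,0,.002*i],feed=.015);f=F();print(2*i,f,arm.current_t())
    if f[2]>.3: break
E
```

```text
[ 0.1257  0.0032 -5.2554]
2 [ 0.3695  0.1068 -4.6916] 26.0167
4 [ 0.418  -0.1269 -3.6913] 26.6
6 [ 0.4264  0.0557 -3.3679] 27.1833
8 [ 0.5641  0.0717 -2.3373] 27.7667
10 [ 0.6742 -0.1236 -1.832 ] 28.35
12 [ 0.4522  0.1615 -0.5008] 28.9333
14 [ 0.483  -0.2178  0.2226] 29.5167
16 [ 0.5338 -0.3217  1.1895] 30.1
```

```bash
python3 - <<'E'
from h import *
p=arm.current_ee_pos();arm.move_l(p+[0,0,.002],feed=.015);arm.sleep(.3);print(arm.current_force())
arm.grip(.045);arm.sleep(.3);print("w",arm.current_width(),arm.current_force(),arm.current_t())
p=arm.current_ee_pos();R=arm.current_tool_rot()
arm.move_l(p-.02*R[:,2],feed=.03);print(arm.current_force())
arm.move_l(p-.10*R[:,2],feed=.08)
q=arm.current_ee_pos();arm.move_l([.36,-.05,q[2]+.03],feed=.15)
arm.move_l([.36,.20,q[2]+.03],feed=.2)
arm.sleep(1);print(arm.current_t())
t=arm.snapshot("top");s=arm.snapshot("scene")
k=cv2.resize(np.hstack([t[90:290,380:530],s[150:350,130:280]]),None,fx=2.6,fy=2.6,interpolation=cv2.INTER_CUBIC);cv2.imwrite("pics/g5.png",k[:,:,::-1])
cv2.imwrite("pics/both5.png",cv2.resize(np.vstack([t,s]),None,fx=.75,fy=.75)[:,:,::-1])
E
```

```text
[ 1.4638 -0.3335 -0.4314]
w 0.04502676081466975 [-0.3267 -0.3147 -0.0888] 31.6417
[-0.0444  0.3022  0.2596]
38.0667
```

View pics/g5.png

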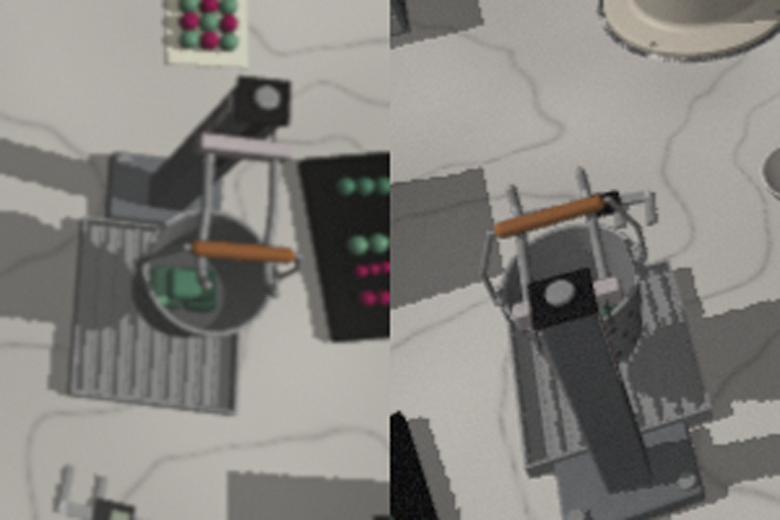

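View pics/both5.png

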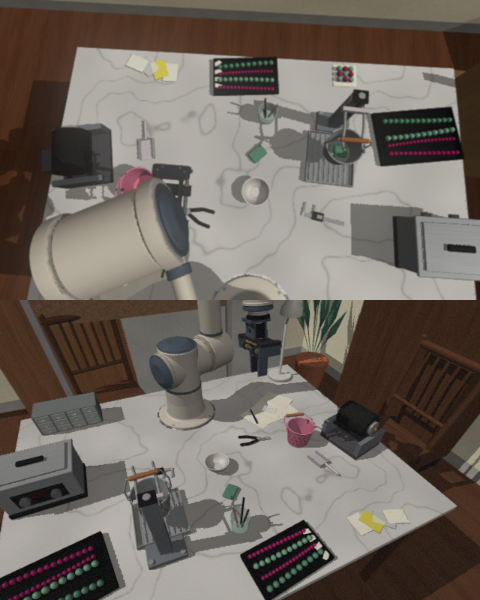

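```bash
python3 - <<'E'
from h import *
s1=arm.snapshot("scene");t1=arm.snapshot("top")
T=lambda p:(380+p[0]/2.6,90+p[1]/2.6);S=lambda p:(130+(p[0]-390)/2.6,150+p[1]/2.6)
bt,_=brown("top",(445,180,500,195),t1);bs,_=brown("scene",(165,220,218,242),s1)
print(bt,bs,tri(bt[0],bs[0]))
a=tri(T((193,247)),S((605,203)));b=tri(T((293,256)),S((497,230)));print(a,b)
g=(a[0]+b[0])/2;sx=np.array([np.cos(SY),np.sin(SY),0]);sy=np.array([-sx[1],sx[0],0])
print("in scale frame",(g-SEAT)@sx,(g-SEAT)@sy,g[2])
# expected rim outline extremes if level
an=np.linspace(0,2*np.pi,73);c=g-[0,0,.078]
P=np.array([proj("top",c+.058*np.array([np.cos(x),np.sin(x),0])) for x in an]);Q=np.array([proj("scene",c+.058*np.array([np.cos(x),np.sin(x),0])) for x in an])
v=t1.copy();w=s1.copy()
k=lambda im,P,o:cv2.polylines(cv2.resize(im[o[1]:o[1]+110,o[0]:o[0]+110],None,fx=3.6,fy=3.6,interpolation=cv2.INTER_CUBIC),[((P-o)*3.6).astype(int)],True,(255,255,0),1)
cv2.imwrite("pics/g6.png",np.hstack([k(v,P,(410,130)),k(w,Q,(150,190))])[:,:,::-1])
arm.sleep(1);print("diff",np.abs(arm.snapshot("scene").astype(int)-s1)[190:320,150:260].mean(),np.abs(arm.snapshot("scene").astype(int)-s1)[20:60,20:80].mean())
E
```

```text
((472.968994140625, 186.37242126464844), (38.36701583862305, 6.062320709228516), 4.763641834259033) ((190.92454528808594, 232.73583984375), (5.49442195892334, 43.13121032714844), 74.05460357666016) (array([ 0.5668, -0.2651,  0.2417]), np.float64(0.0005758532451432929))
(array([ 0.5685, -0.2227,  0.2393]), np.float64(0.004558363336512785)) (array([ 0.5651, -0.3065,  0.2412]), np.float64(0.001975023948557296))
in scale frame -1.1226156291965019e-05 -0.003103406775634403 0.2402873613339708
diff 1.832167832167832 2.857638888888889
```

View pics/g6.png

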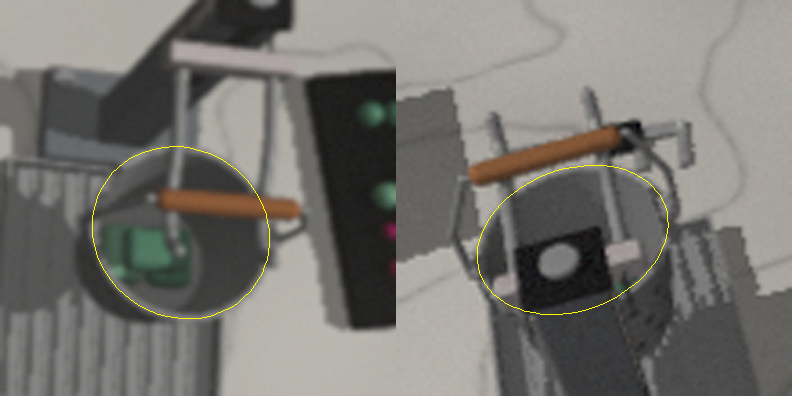

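```bash
python3 -c "
from rig import arm
print(arm.sign_off(),arm.current_t())"
```

```text
the job is handed in; nothing more can be done
the job is handed in; nothing more can be done
```

The pail is hanging on the scale by its wooden grip, across both prongs, and the job was handed in at about 40 s on the robot clock (limit 72 s).

**What I did:** I raised the bail with a loosely caging, tilted hand while the pail stood on the table. I then gripped it, lifted the pail, and brought it in over the prongs from their open side. I followed the prongs down in 2 mm steps until the wrist force was near zero, opened the jaws, and backed clear.

**Last checks:**
- **Seat:** the grip centre was about 0 mm along and 3 to 4 mm across from the seat centre. Its height was 0.240–0.242 m, so the prongs had sunk about 16 mm.
- **Weight:** that sinking fits the roughly 6.3 N measured at the wrist while carrying.
- **Level and still:** the rim sat close to where a level pail would put it. I judged that by eye, to within a few degrees. Two pictures a second apart differed only by image noise.
- **Stones:** they are visible in the pail, but they overlap in the views, so I could not count three separately.
- **Other things on the table:** nothing looked moved in the final views. I did not measure each one, and the arm hid part of the pliers and the pink pail in the top view.

**One reading to note:** when the jaws closed on the upright bail, the wrist already read about 5 N of pull. Gripping took up most of the pail's weight before the commanded lift, with the bail already upright by then.

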